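# Code the lids of a batch of jam jars

### The arm

A 6-joint arm with a two-finger parallel gripper is mounted at the origin on the work surface. World frame = base frame: x ahead of the robot, y to its left, z up, the work surface at z = 0. Lengths are in m, angles in rad, forces in N, time in s.
With the tool pointing down it reaches from about 0.2 to 0.875 m from the base axis. Payload 3.4 kg.
Tool frame: the origin (TCP) lies between the finger pads; the fingertips stand 25 mm ahead of it and the grasp point (between the pads) lies 6 mm ahead of it (r.nose_length is the z of the fingertips in the tool frame, in m); z points along the fingers, y is the line along which they close (so a half turn about z gives the same grasp; the last joint's range is limited). The gripper opens to 94 mm and grips with 3 to 60 N. Pads are 16 mm wide; open, the fingers measure 119 mm over their backs; the gripper's body (75 mm by 177 mm) begins 78 mm behind the grasp point.
Start: joints at [-1.263, 0.276, 1.505, -0, 1.361, -0.121], TCP at [0.239, -0.523, 0.199] pointing down, gripper open.
Joint ranges: [-2.89, 2.89], [-0.75, 2.08], [0.22, 2.7], [-1.18, 4.32], [0.11, 2.71], [-2.7, 2.7]. Speed limits (rad/s): [2.57, 2.57, 3.14, 3.14, 3.14, 3.14].

### API

Orientations are given as a unit quaternion [w, x, y, z].
In Python, from plant import r, gripper_to, inverse_kinematics, vision, models, telemetry gives the robot as it stands. Calls block until the motion is done:
- r.move_to(position, orientation): joint-space move of the TCP to a pose.
- r.move_l(position, rot=None, vel=0.15, guard=None): straight line of the TCP; rot=None keeps the orientation; vel is the mean speed in m/s. With guard (N) it stops when the force on the tool has changed by that much, and returns True; else False.
- r.movej(angles): joint-space move.
- gripper_to(opening, f_grip=None): finger opening in m; f_grip is the grip in N (None keeps the last); returns when the fingers have stopped.
- r.hold(seconds).
- inverse_kinematics(position, orientation): joint angles nearest the present ones, or None.
- vision.snapshot(name): name is "side" or "top"; returns the picture (400x640x3 uint8, red, green, blue); there is no depth.
- vision.get_calibration(name): a dict with "fx", "fy", "cx", "cy" (pixels), "position" and "orientation" of the camera in the world. Camera axes: x right, y down, z forward; pixel columns grow to the right and rows downward; lengths in m; the calibration is good to about 2 mm. A picture is of the moment at which its call begins. get_calibration takes no time and is no camera call.
A pose or a line that the arm cannot do raises r.PlanningError and nothing moves.
- r.sign_off(): hands the job in; it is judged then, once.
Trained networks look in the newest picture that a camera, given by its name, has taken for a name from the list of things; names that differ only in an ending like _2 or _b are one class to them, and where a whole thing is asked for, a point or a joint stands for the part that bears it (a point fixed in the world has none). Each returns a list of dicts, best first, with "score" (0 to 1); they miss things now and then, are a little off and sometimes report something else, mostly with a low value. They report only what shows in the picture. A call takes as long as a camera call. They do not tell look-alikes from the thing itself.
- models.boxes_of(thing, camera): "at" ([x, y, z] in m, in world coordinates, good to about 4 mm: the middle of the surface that is visible of it).
- models.regions_of(thing, camera): "pixels" (400x640 bool, what is visible of it).
- models.mark_of(thing, camera): "at" ([x, y, z] in m, in world coordinates, good to about 4 mm: a listed point, or the origin of a listed thing).
Readings, each from a call of its own:
- telemetry.current_t(): time.
- telemetry.current_joints(): joint angles.
- telemetry.current_dq(): joint speeds.
- telemetry.current_joint_efforts(): joint torques, N m.
- telemetry.current_ee_pos(): TCP position.
- telemetry.current_tool_rot(): TCP orientation.
- telemetry.current_wrist_force(): force on the tool from outside, world axes, zero at the start.
- telemetry.current_torque(): the same for the moment, N m.
- telemetry.current_opening(): finger opening in m.
- telemetry.current_finger_force(): force on a finger pad.
Only numpy, scipy, OpenCV 4.12 (cv2) and the standard library are available. Lean on these libraries where they do the work, as an engineer would, in place of code of your own. Each camera call takes 0.05 s, during which the arm holds its last target. There are 200 camera calls.

### The job

Code the lids of this batch of small jam jars: with the slide table drawn out to its loading end (fully left), stand every jar from the wooden tray upright in a pocket of the white carrier, and push the coder's ink-cabinet door shut until it clicks home. Then slide the carrier so that each lid in turn comes centred under the red print nozzle and stands still there for a good second; the code counts up, so go in the order the jams were cooked: yellow lid, red, green, blue, leaving out any that are not there. Finally draw the table back fully to its loading end, stand all the jars upright on the wooden tray again, and leave the door shut and the other kitchen things where they are.

Things in the scene. Friction and masses are not known exactly. Their poses are not given: they have to be found in the camera images.
- coder: the lid coder, a fixed grey and white machine (grey base 240 x 405 mm, 20 mm high); origin on the worktop near the middle of its base. x points from its front, the door side, to its back, y to its left, z up. The print head's arm comes straight from a steel column behind (x 150, y -80 mm, 34 mm in diameter), 300 mm high; the arm's underside is 248 mm above the worktop
- nozzle (a point): tip of the red print nozzle (the fixed pointer), 119 mm above the worktop, looking straight down; above the tip a cone, then from 137 to 302 mm a vertical steel tube 40 mm in diameter. A lid standing in the carrier passes 10 mm below the tip
- long_slide (a joint): long slide of the carrier (m): 0 at the loading end (fully left, the coder's +y), growing to 0.225 as the carrier moves right (coder's -y) under the print head. At about 0.175 (plus or minus 0.036) a pocket is under the nozzle. Moved by hand, about 1.5 N, stays where it is left
- carrier (a joint): cross slide of the carrier (m): 0 nearest the robot, growing to 0.09 away from the robot (coder's +x); at about 0.045 (plus or minus 0.036) a pocket is under the nozzle. Moved by hand, about 1.5 N, stays where it is left. Both slides may move at once; the carrier does not turn
- slide_knob (a point): the black knob with which the carrier is moved, an upright post 22 mm in diameter, from 62 to 108 mm above the worktop, on a 24 mm wide arm 145 mm to the left (+y) of the carrier's middle; this point lies on its axis, 94 mm above the worktop, the height to grip. Pinched across the coder's x, the gripper's broad body stays clear of the print head
- door_hinge (a point): top of the hinge line (vertical) of the ink-cabinet door, 205 mm above the worktop; the hinge is at the right (-y) front corner of the ink cabinet, the white box at the coder's right end: 160 mm wide, 200 mm deep, 210 mm high (a flat control panel on it reaches 215 mm)
- door_edge (a point): top corner of the door's free edge, on its outer face: 154 mm from the hinge line, 205 mm above the worktop, 6 mm outside the plane through the hinge line. The door is a grey flat panel 12 mm thick, 15 to 205 mm above the worktop, without a handle
- ink_door (a joint): angle of the ink-cabinet door (rad): 0 shut, growing as the free edge swings out towards the robot (up to 1.3). It swings easily and stays where it is left; near 0.15 rad it meets a sprung ball catch that takes a push of about 4 N at the free edge (more for a moment if met fast) to pass, and then snaps shut and is held at 0
- pocket1 (a point): middle of the floor of the near left pocket of the white carrier (a plate 150 x 150 mm, its top 66 mm above the worktop): a square pocket 50 mm wide and 12 mm deep, floor 54 mm above the worktop; pockets are 72 mm apart both ways
- pocket2 (a point): middle of the floor of the near right pocket of the white carrier (a plate 150 x 150 mm, its top 66 mm above the worktop): a square pocket 50 mm wide and 12 mm deep, floor 54 mm above the worktop; pockets are 72 mm apart both ways
- pocket3 (a point): middle of the floor of the far left pocket of the white carrier (a plate 150 x 150 mm, its top 66 mm above the worktop): a square pocket 50 mm wide and 12 mm deep, floor 54 mm above the worktop; pockets are 72 mm apart both ways
- pocket4 (a point): middle of the floor of the far right pocket of the white carrier (a plate 150 x 150 mm, its top 66 mm above the worktop): a square pocket 50 mm wide and 12 mm deep, floor 54 mm above the worktop; pockets are 72 mm apart both ways
- tray: the wooden tray, fixed: outside 240 mm (its x) by 220 mm (its y), rim 18 mm high and 6 mm thick, inner floor 6 mm above the worktop; origin under its middle
- jar_yellow: small jam jar with a yellow lid, an upright cylinder 44 mm in diameter and 55 mm high (the lid, 14 mm, included), 110 g; origin at the middle of its underside, z up. Two to four of the four jars are there
- jar_red: small jam jar with a red lid, an upright cylinder 44 mm in diameter and 55 mm high (the lid, 14 mm, included), 110 g; origin at the middle of its underside, z up. Two to four of the four jars are there
- jar_green: small jam jar with a green lid, an upright cylinder 44 mm in diameter and 55 mm high (the lid, 14 mm, included), 110 g; origin at the middle of its underside, z up. Two to four of the four jars are there
- jar_blue: small jam jar with a blue lid, an upright cylinder 44 mm in diameter and 55 mm high (the lid, 14 mm, included), 110 g; origin at the middle of its underside, z up. Two to four of the four jars are there
- mug: blue mug, 80 mm wide, 90 mm high; not part of the job, to be left alone; origin at its middle underneath
- tumbler: glass tumbler, 72 mm wide, 90 mm high; not part of the job, to be left alone; origin at its middle underneath
- big_jar: big amber jar with white lid, 74 mm wide, 110 mm high; not part of the job, to be left alone; origin at its middle underneath
- funnel: steel jam funnel standing on its wide rim, 90 mm wide, 85 mm high; not part of the job, to be left alone; origin at its middle underneath
- spoon: wooden spoon, 240 mm long, lying flat; not part of the job, to be left alone; origin at its underside, its length along x
- soap: green soap bottle, 64 mm wide, 170 mm high; not part of the job, to be left alone; origin at its middle underneath
Things that resemble listed ones, but are neither listed nor needed, are in the scene too. What is meant by the jar_yellow is not grey, and is the smaller of those in its own colour. Several things have the shape of the jar_green; the one meant has the colours described above.

How it is judged:
By the outcome, as a careful person would: the job done as asked, in the order asked, and still so for the second after the job is handed in, with the robot touching nothing.
Of jar_yellow, jar_red, jar_green, jar_blue only 2 to 4 are there at a start; the rules pass over those that are not, and their reading is None.
At some moment in a run one of jar_yellow, jar_red, jar_green, jar_blue may be knocked a few centimetres aside while the robot is not near it.
It also fails if it takes over 210 s, if anything falls off the work surface, if the arm or the gripper's body presses on something with over 40 N, if the wrist force passes 120 N, or if a joint passes its speed limit or range.

## Working session

There is one attempt and no reset: what is moved stays moved. The work goes in short steps, each a Python script; the robot and the scene stay as the last script left them, time stands still between calls to the robot, and variables do not carry over. Pictures are saved under pics/ and viewed, at most 14 in all, crops included, and the job is handed in when it is done.

```bash
ls; mkdir -p pics
cat > look.py <<'E'
import cv2, numpy as np
from plant import vision
for c in ("side","top"):
    im=vision.snapshot(c); cv2.imwrite(f"pics/{c}0.png",im[:,:,::-1])
    k=vision.get_calibration(c); print(c,k)
E
python3 look.py
python3 - <<'E'
from plant import models, telemetry
import numpy as np
for n in "nozzle slide_knob door_hinge door_edge pocket1 pocket2 pocket3 pocket4 coder tray jar_yellow jar_red jar_green jar_blue mug tumbler big_jar funnel spoon soap".split():
    for c in ("top","side"):
        try: print(n,c,[(np.round(d["at"],3).tolist(),round(d["score"],2)) for d in models.mark_of(n,c)][:5])
        except Exception as e: print(n,c,e)
print(telemetry.current_t())
E
```

```text
pics
side {'fx': 427.95998592317864, 'fy': 427.95998592317864, 'cx': 321.4189720995559, 'cy': 200.96851387443292, 'position': array([0.19985019, 0.83525957, 1.12601843]), 'orientation': array([ 0.06386393, -0.19295557,  0.9207743 , -0.33296281])}
top {'fx': 477.5104349919766, 'fy': 477.5104349919766, 'cx': 319.1290916388756, 'cy': 202.26906486715674, 'position': array([0.23841217, 0.07414219, 1.82917272]), 'orientation': array([ 0.05893591, -0.7045722 ,  0.70468194, -0.05939641])}
nozzle top [([0.574, -0.136, 0.119], 0.93)]
nozzle side [([0.575, -0.142, 0.114], 0.9)]
slide_knob top [([0.584, 0.095, 0.096], 0.68)]
slide_knob side [([0.582, 0.1, 0.093], 0.7), ([0.711, 0.318, 0.001], 0.33)]
door_hinge top [([0.487, -0.434, 0.206], 0.71)]
door_hinge side [([0.49, -0.431, 0.203], 0.93)]
door_edge top [([0.392, -0.313, 0.204], 0.6)]
door_edge side [([0.392, -0.309, 0.209], 0.68), ([0.575, -0.138, 0.113], 0.33)]
pocket1 top [([0.608, -0.012, 0.056], 0.8), ([0.609, -0.087, 0.048], 0.79), ([0.542, -0.011, 0.059], 0.68), ([0.534, -0.081, 0.051], 0.66), ([0.715, 0.32, 0.0], 0.61)]
pocket1 side 
[... 1944 characters left out ...]
, 0.05], 0.37)]
jar_blue side []
mug top [([0.374, 0.074, 0.002], 0.81)]
mug side []
tumbler top [([0.37, -0.1, 0.001], 0.79)]
tumbler side [([0.365, -0.1, 0.005], 0.79)]
big_jar top [([0.781, 0.166, 0.003], 0.74)]
big_jar side [([0.78, 0.165, -0.0], 0.85), ([0.521, 0.351, -0.002], 0.29)]
funnel top [([0.713, 0.318, -0.0], 0.57)]
funnel side [([0.714, 0.321, 0.001], 0.68)]
spoon top [([0.264, 0.312, 0.002], 0.89)]
spoon side [([0.268, 0.307, 0.004], 0.69), ([0.565, 0.385, 0.01], 0.41), ([0.608, -0.087, 0.056], 0.3), ([0.481, 0.387, 0.006], 0.18)]
soap top [([0.501, 0.558, 0.001], 0.85)]
soap side [([0.499, 0.559, 0.002], 0.81), ([0.396, -0.31, 0.206], 0.29), ([0.711, 0.32, 0.001], 0.21)]
2.1
```

View pics/top0.png

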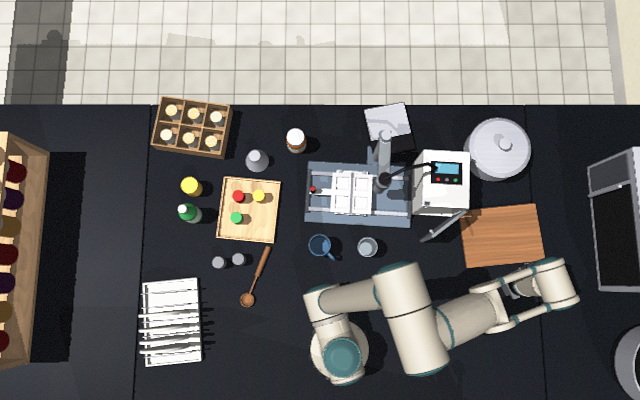

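View pics/side0.png

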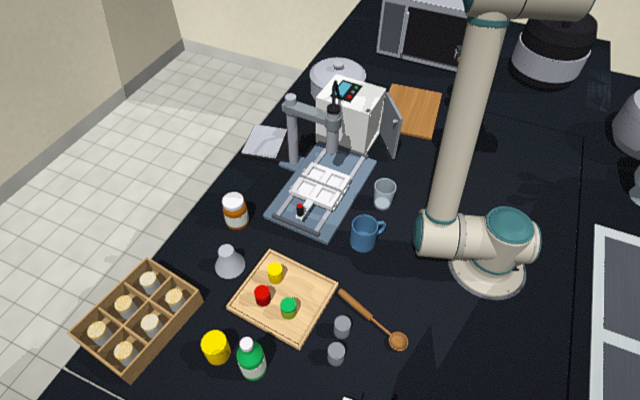

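Run:
```python
import cv2
a=cv2.imread("pics/side0.png")[195:345,330:640]; cv2.imwrite("pics/crop1.png",cv2.resize(a,None,fx=2.5,fy=2.5,interpolation=cv2.INTER_CUBIC))
```

```text
(no output)
```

View pics/crop1.png

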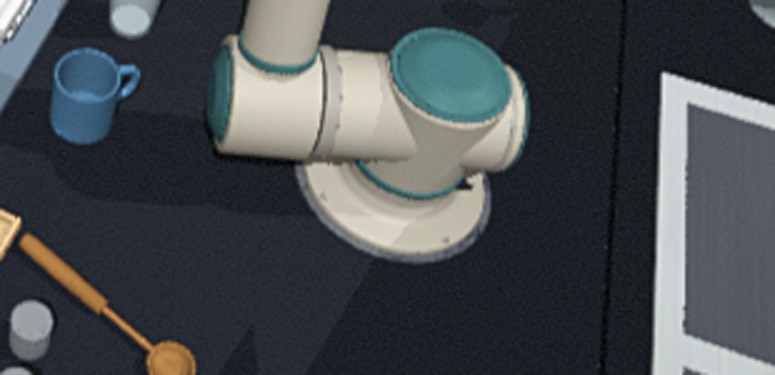

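The side view shows three small jars on the wooden tray: yellow (275,271), red (262,295) and green (288,306). There is no blue jar.

Look-alikes to leave alone:
- the big yellow jar (215,346)
- two grey jars (342,326) and (336,352)
- the crate's pale lids around (125,305)
- the green soap bottle (250,358)

My crop missed the tray, so I'll redo it. The carrier is about 84 mm short of its loading end, and the door is about 0.74 rad open.

```bash
cat > h.py <<'E'
import numpy as np, cv2
from scipy.spatial.transform import Rotation as R
from plant import r, gripper_to, inverse_kinematics, vision, models, telemetry as T
A=np.array
def quat(a):
    "tool down, closing line at world angle a"
    z=A([0,0,-1.]); y=A([np.cos(a),np.sin(a),0]); x=np.cross(y,z)
    q=R.from_matrix(np.c_[x,y,z]).as_quat(); return q[[3,0,1,2]]
def best(p,a):
    "of the two equal grasps, the one with the less joint motion"
    q0=np.asarray(T.current_joints()); c=[]
    for k in (0,np.pi):
        q=inverse_kinematics(p,quat(a+k))
        if q is not None: c.append((np.abs(np.asarray(q)-q0).max(),a+k))
    return quat(min(c)[1])
def pos(): return np.asarray(T.current_ee_pos())
def f(): return np.round(T.current_wrist_force(),1)
def pic(c,name,box=None,s=1):
    im=vision.snapshot(c)[:,:,::-1]
    if box: im=im[box[1]:box[3],box[0]:box[2]]
    cv2.imwrite(f"pics/{name}.png",cv2.resize(im,None,fx=s,fy=s,interpolation=cv2.INTER_CUBIC))
def marks(n,c): return [np.append(np.round(d["at"],4),round(d["score"],2)).tolist() for d in models.mark_of(n,c)]
E
python3 - <<'E'
from h import *
a=cv2.imread("pics/side0.png")[225:385,180:390]; cv2.imwrite("pics/crop2.png",cv2.resize(a,None,fx=3,fy=3,interpolation=cv2.INTER_CUBIC))
h=A([.488,-.432]); yaw=-.07
def p(th,r_,d,z=.165):
    u=A([-np.sin(yaw+th),np.cos(yaw+th)]); n=A([-u[1],u[0]]); return np.append(h+r_*u+d*n,z)
gripper_to(0.0)
q=best(p(.76,.13,.06,.23),yaw+np.pi/2)
r.move_to(p(.76,.13,.06,.23),q); r.move_l(p(.76,.13,.06))
for th in (.74,.55,.36,.22):
    print(th,r.move_l(p(th,.13,.018),vel=.1,guard=15),f())
for d in (.018,.014,.010,.006):
    g=r.move_l(p(0,.13,d),vel=.04,guard=15); print(d,g,f(),pos()[:2])
    if g: break
r.move_l(p(.2,.13,.06),vel=.15); r.move_l(p(.2,.13,.06,.24))
for c in ("top","side"):
    vision.snapshot(c); print(marks("door_edge",c),marks("door_hinge",c))
print(T.current_t())
pic("side","door",(260,50,460,250),3)
E
```

```text
0.74 False [ 0.2 -0.8 -0.8]
0.55 False [-0.7 -0.  -0.1]
0.36 False [-0.3 -0.2 -0.4]
0.22 False [-1.2  0.1 -0. ]
0.018 False [-1.7 -1.2  0. ] [ 0.47917903 -0.30106948]
0.014 False [-10.   -1.2   5.1] [ 0.47914397 -0.30098669]
0.01 False [-17.8  -0.8   8.3] [ 0.47899777 -0.30094786]
0.006 False [-25.6  -1.   14. ] [ 0.47885303 -0.30092903]
[[0.4915, -0.2752, 0.2025, 0.61]] [[0.5634, 0.3816, 0.0098, 0.63], [0.7818, 0.1645, 0.0021, 0.43]]
[[0.4912, -0.2772, 0.205, 0.92]] [[0.489, -0.4317, 0.2035, 0.75], [0.5757, -0.138, 0.1136, 0.3]]
9.8917
```

View pics/crop2.png

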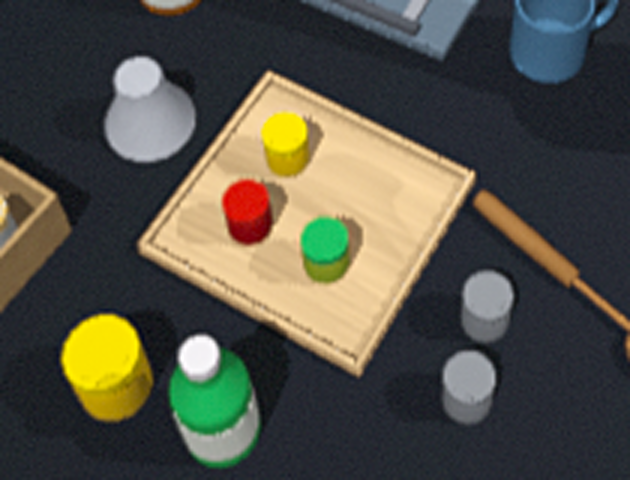

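View pics/door.png

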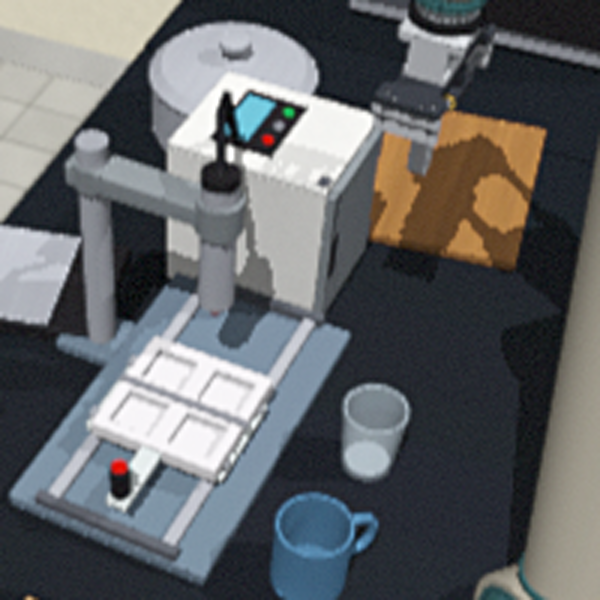

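The crop confirms yellow, red and green on the tray. In the door picture the door is flush with the cabinet. Next I'll take the knob and find the slide's end stops by touch.

Run:
```python
from h import *
yaw=-.06; ex=A([np.cos(yaw),np.sin(yaw),0]); ey=A([-ex[1],ex[0],0])
r.move_l([.36,-.22,.32],vel=.25); gripper_to(.06,25)
q=best([.583,.097,.20],yaw)
r.move_to([.38,.09,.30],q); r.move_to([.583,.097,.19],q)
print("down",r.move_l([.583,.097,.100],vel=.12,guard=8))
o=gripper_to(0.0,25); print(o,T.current_opening(),T.current_finger_force(),f(),pos())
def go(d,n,v=.05):
    g=r.move_l(pos()+d,vel=v,guard=7); print(n,g,pos().round(4),f(),T.current_t())
    p=pos(); return g
go(.12*ey,"left")
go(-.07*ex,"near"); go(-.003*ex+.0*ey,"n2"); go(.02*ey,"left2",.03)
go(.11*ex,"far",.06); go(.02*ey,"left3",.03)
go(-.11*ex,"near again",.06); go(.02*ey,"left4",.03)
```

```text
down False
False 0.0005571581886379403 2.6618104145745747 [-1.1  0.3  4.4] [0.58402741 0.09706705 0.10128547]
left False [0.5913 0.2167 0.1013] [-0.5  0.7  0.4] 18.2
near False [0.5218 0.2209 0.1013] [ 1.1  1.  -0.6] 19.75
n2 False [0.5186 0.221  0.1012] [-0.6 -0.1  0.9] 20.0
left2 False [0.5197 0.241  0.1012] [-0.3 -0.1  0.7] 20.8167
far False [0.6292 0.2344 0.1013] [ 0.  -0.4 -0.3] 22.8
left3 False [0.6304 0.2544 0.1012] [ 1.2 -0.4  0.2] 23.6167
near again False [0.5209 0.261  0.1012] [ 0.5  0.2 -0.7] 25.6
left4 False [0.522  0.2809 0.1011] [-0.6  0.9 -0.4] 26.4167
```

The fingers closed to 0.5 mm, so they missed the knob and the sweep was empty. I'll lift, clear the arm and look.

Run:
```python
from h import *
r.move_l(pos()+[0,0,.12],vel=.2); r.move_to([.3,.2,.35],quat(-.06) if 0 else T.current_tool_rot())
for c in ("top","side"):
    vision.snapshot(c)
    for n in ("slide_knob","nozzle","pocket1","jar_yellow","jar_red","jar_green","mug"): print(c,n,marks(n,c))
pic("side","knob",(240,120,440,270),4)
pic("top","knobt",(200,140,440,270),3)
```

```text
top slide_knob [[0.5879, 0.178, 0.0992, 0.59]]
top nozzle [[0.5734, -0.1402, 0.1186, 0.84], [0.6179, 0.0687, 0.0544, 0.29]]
top pocket1 [[0.5506, 0.0703, 0.0583, 0.89], [0.6184, 0.0711, 0.0534, 0.82], [0.6113, -0.004, 0.0511, 0.77], [0.5452, -0.0009, 0.0497, 0.76], [0.3744, 0.0728, 0.0007, 0.71]]
top jar_yellow [[0.5654, 0.304, 0.0055, 0.67], [0.603, 0.5592, 0.0009, 0.59]]
top jar_red [[0.5631, 0.3821, 0.0086, 0.47]]
top jar_green [[0.3733, 0.0725, -0.0, 0.72], [0.713, 0.3182, 0.0007, 0.72], [0.486, 0.3863, 0.0053, 0.46]]
top mug [[0.3735, 0.073, 0.0013, 0.78]]
side slide_knob [[0.5918, 0.1829, 0.0943, 0.58]]
side nozzle [[0.5778, -0.1398, 0.1165, 0.71]]
side pocket1 [[0.619, 0.0678, 0.0551, 0.93], [0.5402, 0.0096, 0.0553, 0.6], [0.6193, -0.006, 0.0536, 0.59], [0.5478, 0.0727, 0.0517, 0.57], [0.3724, 0.0732, -0.0027, 0.56]]
side jar_yellow [[0.5657, 0.305, 0.0049, 0.84], [0.3152, 0.4538, 0.0018, 0.84]]
side jar_red [[0.5605, 0.3809, 0.0044, 0.65], [0.5469, 0.0729, 0.0506, 0.21]]
side jar_green [[0.3318, 0.3737, -0.0013, 0.82], [0.4837, 0.3869, 0.0053, 0.77]]
side mug [[0.3728, 0.0754, -0.0012, 0.82]]
```

View pics/knob.png

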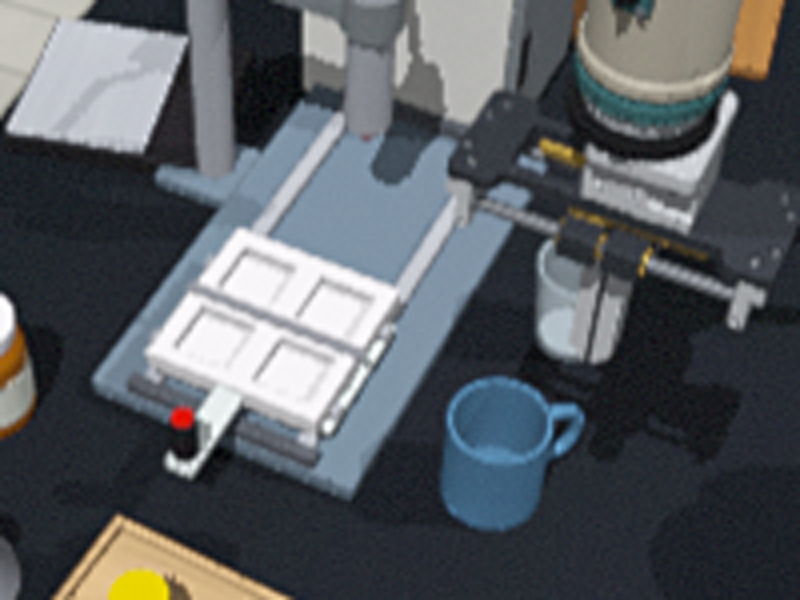

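View pics/knobt.png

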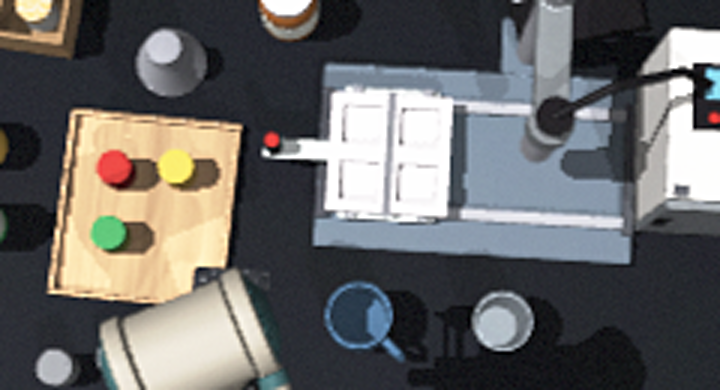

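The carrier is now fully left. The knob must have been held weakly until it slipped off at the stop. The knob is near (0.590,0.180), which agrees with the fit of the four pockets. I'll grip again and check the readings.

Run:
```python
from h import *
yaw=-.065
gripper_to(.06,30)
q=best([.5905,.180,.20],yaw)
r.move_to([.5905,.180,.19],q)
print("down",r.move_l([.5905,.180,.100],vel=.12,guard=8),pos().round(4),f())
print(T.current_opening())
o=gripper_to(0.015,30); print(o,T.current_opening(),T.current_finger_force(),f(),pos())
r.hold(.3); print(T.current_opening(),T.current_finger_force(),f(),T.current_t())
pic("side","grip",(240,120,440,270),4)
```

```text
down False [0.5911 0.1802 0.101 ] [-0.1  0.3 -0.1]
0.059645506091529285
False 0.015176706934425535 2.752367011271417 [0.2 1.  5.3] [0.59173969 0.18041268 0.10127202]
0.015139839500076047 2.7437492343597114 [-0.3 -0.7  5.9] 33.4583
```

View pics/grip.png

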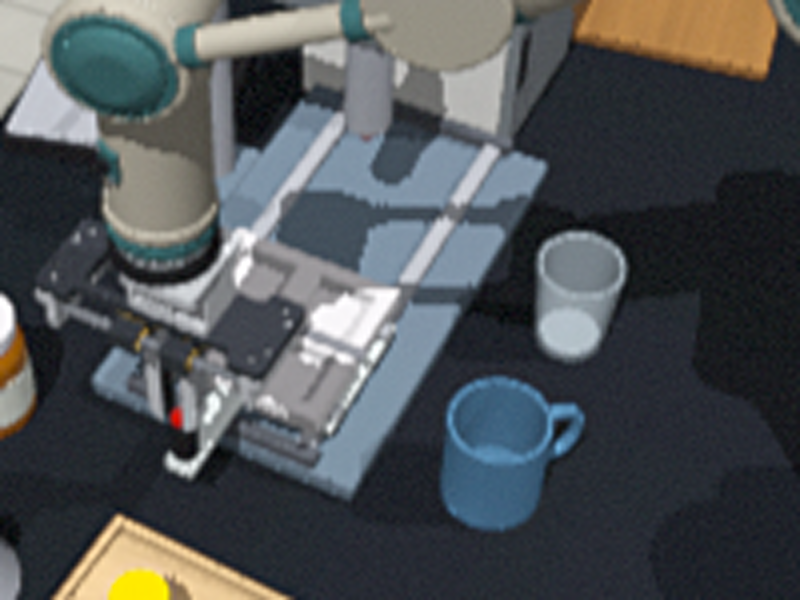

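Run:
```python
from h import *
def proj(c,P):
    k=vision.get_calibration(c); w,x,y,z=k["orientation"]
    p=R.from_quat([x,y,z,w]).inv().apply(A(P)-k["position"]); return (p[0]/p[2]*k["fx"]+k["cx"],p[1]/p[2]*k["fy"]+k["cy"])
im=vision.snapshot("side")[:,:,::-1]; s=8;x0,y0=262,195
b=cv2.resize(im[y0:y0+60,x0:x0+80],None,fx=s,fy=s,interpolation=cv2.INTER_CUBIC)
def dot(P,col):
    u,v=proj("side",P); cv2.circle(b,(int((u-x0+.5)*s),int((v-y0+.5)*s)),4,col,-1)
p=pos(); Rm=R.from_quat(A(T.current_tool_rot())[[1,2,3,0]]).as_matrix(); print(Rm.round(3), r.nose_length)
for t,c in ((.025,(0,255,0)),(.006,(0,255,255)),(0,(255,255,0))): dot(p+Rm@[0,0,t],c)
for s_ in (-1,1): dot(p+Rm@[0,s_*.0075,.025],(255,0,255))
for z in (.062,.108): dot([.5905,.18,z],(255,0,0))
cv2.imwrite("pics/grip2.png",b)
k=vision.get_calibration
# red cap centroid, both cameras from knob pics at height ~.108
a=cv2.imread("pics/knob.png");
```

```text
[[ 0.065  0.998  0.003]
 [ 0.998 -0.065  0.001]
 [ 0.001  0.003 -1.   ]] 0.025
```

View pics/grip2.png

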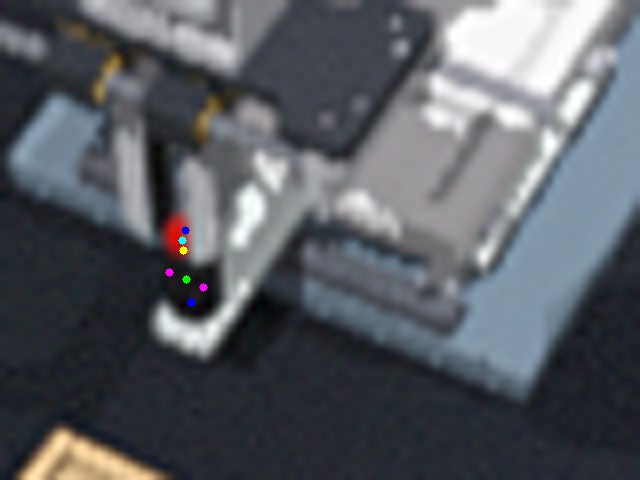

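Run:
```python
from h import *
def proj(c,P):
    k=vision.get_calibration(c); w,x,y,z=k["orientation"]
    p=R.from_quat([x,y,z,w]).inv().apply(A(P)-k["position"]); return A([p[0]/p[2]*k["fx"]+k["cx"],p[1]/p[2]*k["fy"]+k["cy"]])
for z in (.35,.335,.325,.31): print(z,(proj("side",[.3,.2,z])-[240,120])*4)
print("door pic", (proj("side",[.44,-.3,.24])-[260,50])*3)
a=cv2.imread("pics/side0.png"); 
print(T.current_joint_efforts())
for o in (.012,.02): print(gripper_to(o,30),T.current_opening(),T.current_finger_force(),f())
```

```text
0.35 [587.61624332 352.27417154]
0.335 [584.33607862 368.20119893]
0.325 [582.19076586 378.61788779]
0.31 [579.03312664 393.94998576]
door pic [386.21451794 171.44670217]
[-2.36300295e-01 -4.25582314e+01 -1.96329457e+01 -9.15208273e-02
  7.10615166e-02 -4.20639350e-03]
False 0.012098010414217895 3.209402613574639 [-1.7  0.4  5.9]
False 0.019956880366309538 3.0388761637732387 [1.1 0.8 6.5]
```

The fingers meet nothing, yet about 6 N presses up. The fingertips look roughly 15 mm or more above where the TCP reading puts them. I'll check the tool against the cameras in free air.

```bash
cat >> h.py <<'E'
def proj(c,P):
    k=vision.get_calibration(c); w,x,y,z=k["orientation"]
    p=R.from_quat([x,y,z,w]).inv().apply(A(P)-k["position"]); return A([p[0]/p[2]*k["fx"]+k["cx"],p[1]/p[2]*k["fy"]+k["cy"]])
E
python3 - <<'E'
from h import *
gripper_to(.06); r.move_l(pos()+[0,0,.09],vel=.2); print("free",f())
gripper_to(0); r.move_to([.50,.20,.17],quat(-.065) if 0 else T.current_tool_rot()); print(pos(),f())
tiles=[]
p=pos(); q=A(T.current_tool_rot()); Rm=R.from_quat(q[[1,2,3,0]]).as_matrix()
for c in ("side","top"):
    u=proj(c,p).astype(int); x0,y0=u-[40,35]; im=vision.snapshot(c)[:,:,::-1]
    b=cv2.resize(im[y0:y0+70,x0:x0+80],None,fx=5,fy=5,interpolation=cv2.INTER_CUBIC)
    for t,col in ((.025,(0,255,0)),(0,(255,255,0)),(-.072,(255,0,255))):
        v=(proj(c,p+Rm@[0,0,t])-[x0,y0]+.5)*5; cv2.circle(b,tuple(v.astype(int)),4,col,-1)
    tiles.append(b)
cv2.imwrite("pics/tcp.png",np.hstack(tiles)); print(T.current_t())
E
```

```text
free [-0.9 -0.6  0.7]
[0.49963075 0.20024867 0.17037282] [-0.1 -0.   0.3]
37.1667
```

View pics/tcp.png

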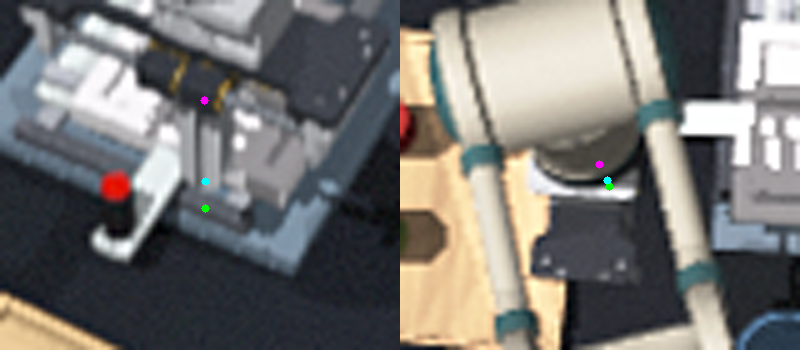

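Run:
```python
from h import *
tiles=[]
def tile(p):
    im=vision.snapshot("side")[:,:,::-1]; x0,y0=262,190
    b=cv2.resize(im[y0:y0+60,x0:x0+64],None,fx=6,fy=6,interpolation=cv2.INTER_CUBIC); tiles.append(b)
tile(0)
gripper_to(.06); tile(0); print(f(),T.current_finger_force())
gripper_to(.09); print(f(),T.current_finger_force()); r.move_l(pos()+[0,0,.03],vel=.1);print(f(),T.current_finger_force(),T.current_opening())
for dz in (-.01,-.01,-.01): r.move_l(pos()+[0,0,dz],vel=.1); print(pos().round(4),f(),T.current_finger_force())
tile(0)
cv2.imwrite("pics/tri.png",cv2.resize(np.hstack(tiles),(800,250)))
cv2.imwrite("pics/tri.png",np.vstack([np.hstack(tiles[:2]),np.hstack([tiles[2],tiles[2]*0])])[:600,:800] if 0 else np.hstack([t[:, :264] for t in tiles])); print(T.current_t())
```

```text
[1.2 0.2 6. ] 3.1167875044047832
[ 0.4 -1.1  6.7] 3.193664839491248
[-0.  -0.3 -0.5] 0.0 0.09020104898722862
[0.5872 0.1803 0.1196] [-0.1 -0.1 -0.1] 0.0
[0.5865 0.1801 0.1088] [ 0.4  0.3 -0.7] 0.0
[0.5866 0.1801 0.0989] [ 0.3 -0.2 -0.2] 0.0
44.2667
```

View pics/tri.png

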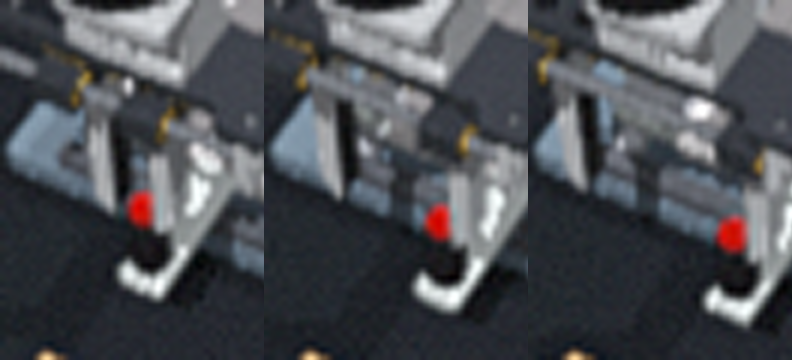

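Run:
```python
from h import *
print(gripper_to(.01,30),T.current_opening(),T.current_finger_force(),f(),pos().round(4))
if T.current_opening()<.018:
    gripper_to(.06); r.move_l(pos()+[0,0,.05],vel=.2); gripper_to(0)
    r.move_to([.45,.19,.10],T.current_tool_rot())
    r.move_l([.45,.19,.035],vel=.15); print(f(),r.move_l([.45,.19,.01],vel=.03,guard=4),pos().round(4),f())
    r.move_l([.45,.19,.2],vel=.2)
    for c in ("top","side"): vision.snapshot(c); print(c,marks("slide_knob",c))
print(T.current_t())
```

```text
False 0.019540240169657778 29.997858703136444 [-1.5  1.1  0.3] [0.5869 0.1801 0.0988]
45.3833
```

The knob is held now (30 N), but only by its dome. The tips seem to reach less far down than stated, so I'll calibrate their height by touching the worktop.

Run:
```python
from h import *
gripper_to(.06); r.move_l(pos()+[0,0,.06],vel=.2); gripper_to(0)
r.move_to([.45,.19,.08],T.current_tool_rot())
r.move_l([.45,.19,.04],vel=.15); print(f(),pos().round(4)); print(r.move_l([.45,.19,.005],vel=.03,guard=4),pos().round(4),f())
r.move_l([.45,.19,.2],vel=.2); r.move_to([.3,.25,.35],T.current_tool_rot())
for c in ("top","side"): vision.snapshot(c); print(c,marks("slide_knob",c),marks("pocket1",c)[:4])
print(T.current_t())
```

```text
[0.3 0.4 0.5] [0.4519 0.1901 0.0403]
False [0.4502 0.19   0.0052] [ 0.3 -0.5  0.2]
top [] [[0.5457, 0.0712, 0.0571, 0.76], [0.5398, 0.0022, 0.05, 0.7], [0.6173, 0.0666, 0.0539, 0.66], [0.6124, -0.0012, 0.0508, 0.58]]
side [[0.5858, 0.1786, 0.0918, 0.89]] [[0.5376, 0.0075, 0.0561, 0.76], [0.5418, 0.073, 0.0526, 0.65], [0.6165, 0.068, 0.0548, 0.64], [0.6183, -0.0062, 0.0554, 0.6]]
52.325
```

Run:
```python
from h import *
r.move_to([.45,.19,.03],T.current_tool_rot())
print(r.move_l([.45,.19,-.035],vel=.05,guard=3),pos().round(4),f())
r.move_l([.45,.19,.05],vel=.2); print(f(),T.current_t())
```

```text
True [ 0.4498  0.19   -0.0067] [-1.6  0.1  6.7]
[-0.9  1.   0.3] 54.8917
```

The tips touch the worktop at a reported TCP z of -6.5 mm. So a constant offset applies: fingertip z = TCP z + 6.5 mm. I'll use that from now on and grip the knob properly.

```bash
cat >> h.py <<'E'
TIP=.0065            # measured: fingertip height = reported TCP z + TIP
YAW=-.065
E
python3 - <<'E'
from h import *
yaw=YAW; ex=A([np.cos(yaw),np.sin(yaw),0]); ey=A([-ex[1],ex[0],0])
gripper_to(.06,30); k=A([.5875,.1795,.077-TIP])
q=best(k,yaw); r.move_to(k+[0,0,.07],q)
print("down",r.move_l(k,vel=.12,guard=5),pos().round(4),f())
gripper_to(.005,30); print(T.current_opening(),T.current_finger_force(),f(),pos().round(4))
assert T.current_opening()>.018
def go(d,n,v=.05):
    g=r.move_l(pos()+d,vel=v,guard=7); print(n,g,pos().round(4),f(),round(T.current_t(),2))
go(.02*ey,"left",.03); go(-.10*ex,"near",.06); go(.02*ey,"left",.03)
go(.12*ex,"far",.08); go(.02*ey,"left",.03); go(.02*ex,"far",.03); print(T.current_opening())
E
```

```text
down False [0.5875 0.1797 0.0708] [0.3 0.4 0. ]
0.02159173369314182 30.00026911497116 [-0.5  0.2  1. ] [0.5873 0.1795 0.0706]
left True [0.5873 0.1796 0.0706] [-0.4 -0.8  3.9] 58.31
near True [0.5495 0.1818 0.0706] [ 1.9  0.3 -0.7] 59.14
left True [0.5495 0.1817 0.0706] [-0.7 -0.7  3. ] 59.41
far True [0.6393 0.1761 0.0706] [-1.5 -0.1  5.8] 60.46
left True [0.6393 0.1763 0.0706] [ 0.3 -1.5  3.5] 60.74
far True [0.6392 0.1763 0.0706] [-2.2 -0.3  3.7] 61.06
0.02141753982367651
```

The stops are found. Near to far is 90.0 mm and the coder yaw is -0.061. The nozzle offset comes out at long 0.174 and cross 0.045, which matches the description. Next I'll set cross to 0.045 and load the first jar, squeezing it along two directions to centre it.

```bash
cat >> h.py <<'E'
YAW=-.061; EX=A([np.cos(YAW),np.sin(YAW),0]); EY=A([-EX[1],EX[0],0])
K0=A([.5495,.1817,.0706])                 # TCP holding the knob at long 0, cross 0
def knob(l,c): return K0+c*EX-l*EY
C0=K0+.045*EX-.145*EY                     # carrier middle, long 0, cross .045
PK={i:np.append((C0+sx*.036*EX+sy*.036*EY)[:2],0) for i,sx,sy in ((1,-1,1),(2,-1,-1),(3,1,1),(4,1,-1))}
def find(n,near,tol=.06):
    "mean of both cameras' marks near the expected place"
    P=[]
    for c in ("top","side"):
        vision.snapshot(c)
        P+=[A(d["at"]) for d in models.mark_of(n,c) if np.linalg.norm(A(d["at"])[:2]-near[:2])<tol and abs(d["at"][2]-near[2])<.02][:1]
    print(n,[p.round(3).tolist() for p in P]); return np.mean(P,0) if P else None
def pick(xy,z,two=True):
    "z = height on which the jar stands; afterwards the TCP is on the jar's axis"
    t=np.append(xy[:2],z+.017-TIP); gripper_to(.07 if two else .062,20)
    q=best(t,YAW+np.pi/2 if two else YAW); r.move_to(t+[0,0,.08],q)
    if r.move_l(t,vel=.15,guard=6): print("touch!",pos()); return False
    if two:
        gripper_to(.035,6); gripper_to(.07); q=best(t,YAW); r.move_to(t,q)
    gripper_to(.03,20); o=T.current_opening(); print("held",round(o,4)); return .04<o<.048
def place(xy,z):
    t=np.append(xy[:2],z+.017-TIP); q=best(t,YAW)
    p=pos(); r.move_l([p[0],p[1],.165],vel=.2); r.move_to(t+[0,0,.10 if z>.03 else .07],q)
    r.move_l(t+[0,0,.012],vel=.2); g=r.move_l(t+[0,0,.0005],vel=.04,guard=4); print("placed",g,pos().round(4),f())
    gripper_to(.062); r.move_l(t+[0,0,.09],vel=.2)
E
python3 - <<'E'
from h import *
for y in (.15,.2,.25):
    for z in (.25,.32,.4): print(y,z,proj("side",[.59,y,z]).round())
r.move_l(knob(0,.045),vel=.08); print(pos().round(4),T.current_opening())
gripper_to(.062); r.move_l(pos()+[0,0,.08],vel=.2); r.move_to([.42,.25,.25],T.current_tool_rot())
j=find("jar_yellow",A([.565,.304,.006]))
print(pick(j,.006),T.current_t())
E
```

```text
0.15 0.25 [287. 184.]
0.15 0.32 [285. 166.]
0.15 0.4 [284. 144.]
0.2 0.25 [279. 197.]
0.2 0.32 [277. 179.]
0.2 0.4 [274. 157.]
0.25 0.25 [270. 210.]
0.25 0.32 [267. 193.]
0.25 0.4 [264. 171.]
[0.5939 0.179  0.0707] 0.021560894695297227
jar_yellow [[0.567, 0.305, 0.004]]
held 0.0438
True 69.6583
```

Run:
```python
from h import *
place(PK[3],.054)
for n,e,k in (("jar_red",[.563,.3825,.006],1),("jar_green",[.4835,.387,.006],2)):
    r.move_to([.42,.25,.25],T.current_tool_rot())
    j=find(n,A(e)); ok=pick(j,.006); print(n,ok,T.current_t())
    if not ok: break
    place(PK[k],.054)
r.move_to([.35,.30,.25],T.current_tool_rot())
pic("side","loaded",(240,130,400,250),5); print(T.current_t())
for n,e in (("jar_yellow",PK[3]),("jar_red",PK[1]),("jar_green",PK[2])): print((e+[0,0,.054]).round(3)); find(n,e+[0,0,.054])
```

```text
placed False [0.6236 0.0679 0.0651] [-0.1  0.6 -1.2]
jar_red [[0.565, 0.381, 0.007], [0.563, 0.382, 0.006]]
held 0.0434
jar_red True 80.4
placed False [0.5518 0.0724 0.0651] [-0.3  0.1 -0.4]
jar_green [[0.463, 0.402, 0.005]]
held 0.044
jar_green True 92.1833
placed False [5.474e-01 5.000e-04 6.510e-02] [ 0.5 -0.3 -1.2]
98.7083
[0.624 0.068 0.054]
jar_yellow [[0.622, 0.072, 0.055], [0.624, 0.067, 0.052]]
[0.552 0.072 0.054]
jar_red [[0.55, 0.07, 0.054], [0.551, 0.074, 0.058]]
[0.547 0.    0.054]
jar_green [[0.549, 0.0, 0.054], [0.547, 0.001, 0.054]]
```

View pics/loaded.png

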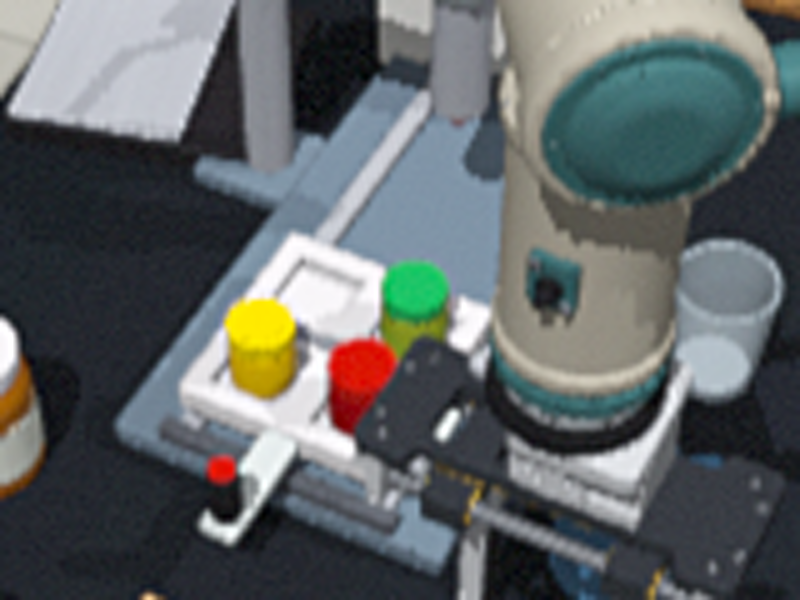

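All three jars stand in their pockets. In crop pixels: yellow far left (262,345), red near left (362,385) and green near right (415,310). The green jar had been knocked aside, and the fresh look caught that. Now the coding run.

Run:
```python
from h import *
k=knob(0,.045); gripper_to(.06,30); q=best(k,YAW); r.move_to([.45,.22,.22],q); r.move_to(k+[0,0,.08],q)
assert not r.move_l(k,vel=.15,guard=5)
gripper_to(.005,30); print(T.current_opening(),pos().round(4))
assert T.current_opening()>.02
def to(l,c,v=.1):
    g=r.move_l(knob(l,c),vel=v,guard=20); d=pos()-knob(l,c); print((l,c),g,(d[:2]*1e3).round(1),f(),round(T.current_t(),1)); assert not g
to(0,.009); to(.15,.009); to(.211,.009,.07)
for n,(l,c) in (("y",(.211,.009)),("r",(.211,.081)),("g",(.139,.081))):
    to(l,c,.07); r.hold(1.8)
    if n!="b": vision.snapshot("side"); print(n,marks("jar_"+{"y":"yellow","r":"red","g":"green"}[n],"side")[:3],marks("nozzle","side")[:1],T.current_opening())
pic("side","code",(260,90,400,230),4)
to(.02,.081,.1); to(.004,.045,.07)
print(r.move_l(knob(-.008,.045),vel=.03,guard=6),((pos()-knob(0,.045))*1e3).round(1)); 
gripper_to(.06); r.move_l(pos()+[0,0,.08],vel=.2); print(T.current_t())
r.move_to([.42,.25,.25],q)
for n,e in (("jar_yellow",PK[3]),("jar_red",PK[1]),("jar_green",PK[2])): find(n,e+[0,0,.054])
for c in ("top","side"): vision.snapshot(c); print(marks("slide_knob",c),marks("tray",c)[:1])
```

```text
0.021441650896090254 [0.5943 0.1789 0.0707]
(0, 0.009) False [-0.4 -0.1] [-0.9  0.   1.6] 102.7
(0.15, 0.009) False [ 0.1 -0. ] [ 0.8 -0.4  0.5] 104.4
(0.211, 0.009) False [-0.  -0.4] [-0.  -1.   1.8] 105.4
(0.211, 0.009) False [0.  0.2] [ 1.2 -1.5  1.2] 105.7
y [[0.604, 0.5601, -0.0025, 0.64], [0.3139, 0.4541, 0.0029, 0.57], [0.5725, -0.1379, 0.116, 0.24]] [[0.5745, -0.1404, 0.1151, 0.68]] 0.021733771530939708
(0.211, 0.081) False [ 1.2 -0.1] [1.3 0.7 3.3] 108.8
r [[0.5726, -0.1404, 0.0519, 0.64]] [[0.5746, -0.1377, 0.1143, 0.78]] 0.021462739120001975
(0.139, 0.081) False [-0.1  0.2] [0.7 1.7 4.2] 111.9
g [[0.3305, 0.3783, -0.002, 0.74]] [[0.5754, -0.1408, 0.1133, 0.64]] 0.021470650505109316
(0.02, 0.081) False [-0.3  0.5] [0.  0.3 4.4] 115.2
(0.004, 0.045) False [-1.  1.] [-0.3  1.4  5.4] 116.0
True [-0.5 -0.1  0. ]
117.575
jar_yellow [[0.624, 0.068, 0.057], [0.624, 0.069, 0.053]]
jar_red [[0.549, 0.073, 0.054], [0.55, 0.073, 0.055]]
jar_green []
[[0.5919, 0.1787, 0.0971, 0.67]] []
[] [[0.3748, 0.0746, 0.0009, 0.59]]
```

View pics/code.png

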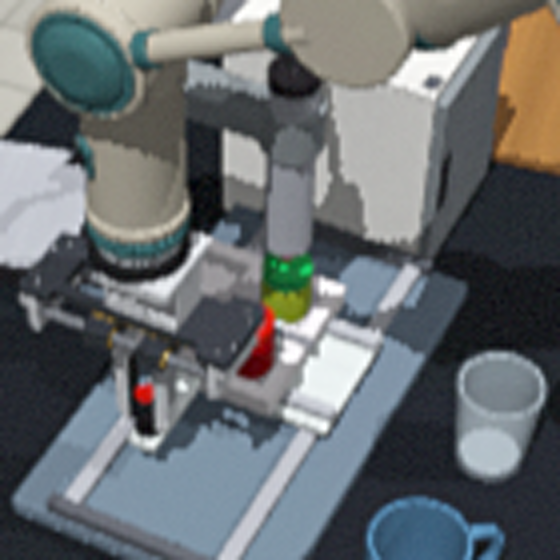

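The picture shows the green lid centred under the nozzle (288,268), and each stop matched its target position to about 1 mm. Now the jars go back on the tray.

Run:
```python
from h import *
for n,k,t in (("jar_red",1,[.563,.382]),("jar_yellow",3,[.5645,.305]),("jar_green",2,[.484,.387])):
    e=PK[k]+[0,0,.054]; j=find(n,e,.03)
    if j is not None and np.linalg.norm((j-e)[:2])>.006: print("moved?",n,j)
    ok=pick(e,.054,two=False); print(n,ok,round(T.current_t(),1))
    if not ok: break
    place(A(t),.006); r.move_to([.42,.22,.25],T.current_tool_rot())
r.move_to([.25,-.25,.35],T.current_tool_rot())
for n,e in (("jar_yellow",[.5645,.305,.006]),("jar_red",[.563,.382,.006]),("jar_green",[.484,.387,.006])): find(n,A(e))
for n in ("door_edge","slide_knob","mug","tumbler","big_jar","funnel","spoon"): print(n,marks(n,"top")[:1],marks(n,"side")[:1])
pic("side","end"); print(T.current_t())
```

```text
jar_red [[0.55, 0.073, 0.052], [0.552, 0.074, 0.054]]
held 0.0431
jar_red True 121.9
placed True [0.5637 0.3821 0.0174] [-0.3 -0.1  6.1]
jar_yellow [[0.625, 0.069, 0.055], [0.623, 0.066, 0.052]]
held 0.0435
jar_yellow True 129.3
placed True [0.566  0.3052 0.0184] [0.  0.3 3.2]
jar_green [[0.548, 0.002, 0.053]]
held 0.0436
jar_green True 136.3
placed True [0.4847 0.3872 0.0174] [-1.  -0.3  5.1]
jar_yellow [[0.565, 0.299, 0.009], [0.566, 0.296, 0.004]]
jar_red [[0.561, 0.382, 0.004], [0.564, 0.384, 0.007]]
jar_green [[0.488, 0.385, 0.002], [0.484, 0.388, 0.005]]
door_edge [[0.4895, -0.2755, 0.2027, 0.64]] [[0.4939, -0.2756, 0.2036, 0.93]]
slide_knob [[0.5917, 0.1801, 0.0961, 0.72]] [[0.5935, 0.1805, 0.094, 0.67]]
mug [[0.3719, -0.1035, 0.0008, 0.55]] [[0.3736, 0.0741, -0.0022, 0.57]]
tumbler [[0.3716, -0.0979, 0.0017, 0.53]] [[0.3678, -0.1033, 0.0012, 0.87]]
big_jar [[0.7821, 0.163, -0.0006, 0.7]] [[0.7792, 0.1654, -0.0007, 0.97]]
funnel [[0.714, 0.3199, -0.001, 0.75]] [[0.7138, 0.3185, -0.0015, 0.93]]
spoon [[0.264, 0.3089, -0.001, 0.7]] [[0.2647, 0.3126, -0.0005, 0.82]]
144.4583
```

View pics/end.png

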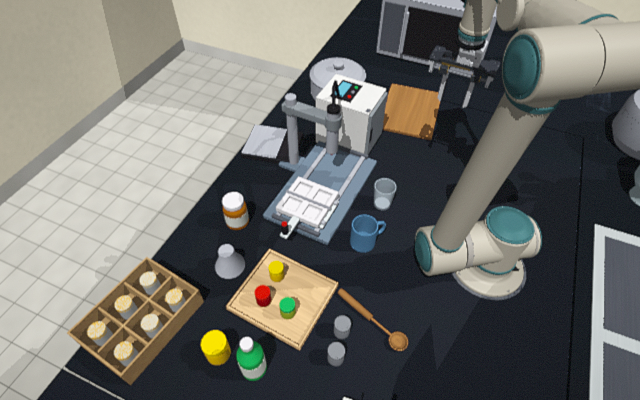

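The final picture shows the three jars upright on the tray at (276,270), (263,295) and (288,306). The carrier is at its loading end, the door is shut, and the other things have not moved. Handing in.

```bash
python3 -c "
from plant import r; print(r.sign_off())"
```

```text
the job is handed in; nothing more can be done
None
```

The job is handed in at about 145 s: the yellow, red and green lids were each held under the nozzle in that order (there was no blue jar), all three jars are upright on the tray, the table is back at its loading end, the door is shut and the other things are where they were.

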